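Roll a sample vial into the tube reader with its paddle

ROBOT

A 7-joint arm with a two-finger parallel gripper is mounted at the origin on a cart in front of the work surface, level with it; the furniture and walls round the work are solid. World frame = base frame: x ahead of the robot, y to its left, z up, the work surface at z = 0. Lengths are in m, angles in rad, forces in N, time in s.
With the tool pointing down it reaches from about 0.425 to 1.025 m from the base axis. Payload 9.4 kg.
Tool frame: the origin (TCP) lies midway between the tips of the shut fingers; the grasp point (between the pads) lies 19 mm behind it; z points along the fingers, y is the direction in which the jaws open and shut (so a half turn about z gives the same grasp; the last joint's range is limited). The gripper opens to 85 mm and grips with 20 to 120 N. Pads are 22 mm wide; open, the fingers measure 114 mm over their backs; the gripper's body (76 mm by 85 mm) begins 54 mm behind the grasp point. The pads swing forward as they close: fully open they stand 13 mm farther back than shut.
Start: joints at [1.272, 0.599, -0.003, 1.599, 0.002, 0.943, -0.08], TCP at [0.159, -0.707, 0.231] pointing down, gripper open.
Joint ranges: [-2.57, 2.57], [-0.35, 1.97], [-1.29, 1.29], [0.11, 2.56], [-1.05, 4.19], [0.11, 1.86], [-2.63, 2.63]. Speed limits (rad/s): [2.22, 2.22, 3.01, 3.01, 3.14, 3.14, 3.14].

INTERFACE

Orientations are given as a 3x3 rotation matrix whose columns are the frame's x, y, z axes.
In Python, from workcell import ctrl gives the robot as it stands.
- The arm moves only by the shell command python3 -m handwheel 'ROWS' [FORCE]. ROWS is JSON, a list of rows, each a list of 7 numbers: the shift along the world's x, y, z each as a share of 0.75 m, from -1 to 1, then the turn, a rotation vector about the world's x, y, z each as a share of pi/2 rad, from -1 to 1, then the opening in per cent of the stroke, from 0 (shut) to 100 (fully open). A call has 1 to 20 rows; each row is the pose to reach, as a shift and turn from the pose commanded when the call began; what a row does not reach only later rows make up. A row lasts 1/12 s, in which the tool goes at most 41.7 mm and 7.16 degrees, less where a joint would pass 70% of its speed; a pose out of reach is approached as far as the arm can. A call with a number of a shift or a turn outside -1 to 1 is refused whole. A call with a gripper value outside its range is refused whole. The fingers move at their own pace and stop on an object; FORCE is the grip in N (left out, the last holds). Time passes only in rows, so rows that repeat a pose let the fingers close. It gives the time, the measured TCP pose, the force and the opening at its end, in the units of the state.
- ctrl.read_state(): the state, without advancing time (a new reading comes with each control period).
- ctrl.snapshot(name): name is "side" or "top" or "wrist"; returns (picture, depth): 420x560x3 uint8, red, green, blue; 420x560 float32, m along the optical axis (not along the pixel's ray), 0 where there is no reading.
- ctrl.camera_params(name): a dict with "fx", "fy", "cx", "cy" (pixels), "position" and "attitude" of the camera in the world. Camera axes: x right, y down, z forward; pixel columns grow to the right and rows downward; lengths in m; the calibration is good to about 2 mm. The wrist camera is an equidistant fisheye: a pixel r from the principal point sees the ray r / f radians off the axis. A picture is of the moment at which its call begins: read the wrist's pose just before it. camera_params takes no time and is no camera call; for the wrist camera it gives the pose at the moment of the call.
- ctrl.hand_in(): hands the job in, once; it reports no verdict.
The state is a dict: "clock": time; "joint_positions": joint angles; "qd": joint speeds; "joint_efforts": joint torques, N m; "tool_pos": TCP position; "tcp_rot": TCP orientation; "contact_force": force on the tool from outside, world axes, zero at the start; "ft_torque": the same for the moment, N m; "finger_gap": finger opening in m.
Only numpy, scipy, OpenCV 4.12 (cv2) and the standard library are available. Lean on these libraries where they do the work, as an engineer would, in place of code of your own. Each camera call takes 0.05 s, during which the arm holds its last target. There are 200 camera calls.

TASK

The sample vial has been laid on the infeed track of the tube reader. Take the reader's paddle from its stand, lean it so that it reaches under the reader's head, and gently roll the vial with the paddle up the track and under the sprung hold-down roller until it drops home between the two cradle rollers, never touching the vial with the gripper. Then stand the paddle back in its stand, and leave the tip box and the two jars where they are.

Things in the scene. Friction and masses are not known exactly. Their poses are not given: they have to be found in the camera images.
- reader: White bench tube reader with an aluminium infeed track on its robot side, fixed (sizes in mm). Origin on the table under the middle of its mouth (front face); x points along the track into the machine, away from the robot, y left, z up. Body 108 deep, 130 wide, 152 high; mouth 60 wide. In it two free rollers, 12 in diameter, 21.4 apart, tops level with the track, cradle the vial.
- reader_track (a point): Foot of the track's slope, on its surface, 30 mm above the table, reader's x = -75 mm; same axes as the reader. The track is level from x = -126 mm to here, rises at 8 degrees to 40 mm above the table at x = -5 mm, then is level at 40 mm to the cradle. It is 58 mm wide between guides that are 3 mm thick and stand 16 mm above it.
- reader_head (a point): Lower front edge of the head that overhangs the mouth, in its middle, 112 mm above the table, reader's x = 0; same axes as the reader. The front face above it is upright, to 152 mm above the table. A paddle leaning 32 degrees or more from vertical passes under it with the vial home.
- reader_home (a point): Mean place of the home vial's axis: reader's x = 31 mm, 44.5 mm above the table (4.5 lower than on the track). The cradle is set by hand, so home is truly x = 26 to 36, unmarked. 2 nearer the mouth a sprung free roller (diameter 16) must be lifted 5.5 by the vial (push 1 to 2 N). Past home the rear roller and a back pad yield on a spring: from 1.2 N, 0.6 N/mm, 7 of travel; they push the vial back.
- vial_center (a point): Middle of the sample vial, on its axis: clear plastic, blue screw cap, 50 mm long, rolling diameter 18 mm, about 24 g. Its y axis is its length. It lies across the track's level part and rolls on when struck, and back down the slope when let go. Push it level with its axis or just below (3 mm or more above, it nips and jams). Thin-walled: not over 10 N.
- paddle_grip (a point): Best point to hold the paddle, on its centre line, 140 mm above its foot; z points up the paddle. Straight symmetrical plastic tool, 177 mm long, 70 g: white blade 36 wide (y), 12 thick (x), up to 68 above the foot, lower edge fully rounded; above it a neck; grey grip 22 wide (y), 14 thick (x), from 77 to 177 above the foot. It stands upright in its stand, x along the stand's x.
- paddle_edge (a point): Centre of the rounded lower edge of the paddle (radius 6 mm, 36 mm long along y), 6 mm above its foot; same axes as the grip point, which is 134 mm further up.
- stand: Grey paddle stand, fixed, sizes in mm: base 74 x 100, 6 thick. Origin on the table under the middle of its pocket. The pocket, 44 (y) x 18 (x) inside, has its floor 6 above the table and walls up to 46, with flared lips to 53 that open 4 wider on each side.
- tip_box: Hinged tip box, green base and clear lid, 84 x 101 x 62 mm high, closed, standing on the table: a bystander. Origin at the middle of its underside.
- white_jar: Clear jar with a white cap, 43 in diameter, 72 mm high: a bystander. Origin at the middle of its underside.
- black_jar: Clear jar with a black cap, 43 in diameter, 72 mm high: a bystander. Origin at the middle of its underside.
There are look-alikes about, which are no part of the job. What is shaped like the stand but pink is not meant.

How it is judged:
On the way, in this order (a step that is already met when the one before it is completed fails the run):
1. the paddle is lifted clear of its stand (z of paddle_edge in the frame of stand above 0.06 m), for 0.1 s.
2. the vial lies home in the roller cradle (x of vial_center in the frame of reader between 0.022 and 0.04 m and z of vial_center in the frame of reader between 0.04 and 0.0462 m), for 0.3 s.
At the end, for the whole second after the job is handed in: The vial lies at rest between the two cradle rollers (axis 22 to 40 mm inside the mouth, below 46.2 mm above the table, square to the track within 7 degrees) and the paddle stands released in the pocket of its stand, its foot on the pocket floor (within 4 mm) and upright within 9 degrees (all of step 2 and angle between the y axis of vial_center and the y axis of reader, either way round below 0.12 rad and linear speed of each of vial, paddle below 0.02 m/s and horizontal distance between paddle_edge and stand below 0.01 m and z of paddle_edge in the frame of stand below 0.016 m and angle between paddle_grip's own z axis and vertical below 0.15 rad); the robot touches nothing.
It fails at once if the vial is pushed with more than 10 N (contact force between paddle and vial above 10 N).
It fails at once if the gripper touches the vial (contact force between any of the fingers, the arm and vial above 0.3 N).
It fails at once if a bystander is moved more than 15 mm (distance of any of tip_box, white_jar, black_jar from where it was at the start of the episode above 0.015 m).
It also fails if it takes over 58 s, if anything falls off the work surface, if the arm or the gripper's body presses on something with over 40 N, if the wrist force passes 120 N, or if a joint passes its speed limit or range.

## Working session

There is one attempt and no reset: what is moved stays moved. The work goes in short steps, Python scripts to look and compute and a shell command to move; the robot and the scene stay as the last step left them, time stands still between calls to the robot, and variables do not carry over. Pictures are saved under pics/ and viewed, about 8 in all and at most 12, crops included, and the job is handed in when it is done.

```bash
mkdir -p pics; ls; cat > h.py <<'E'
import numpy as np, cv2
from workcell import ctrl
def snap(n,fn):
    p=ctrl.camera_params(n); im,d=ctrl.snapshot(n); np.savez(f'pics/{fn}.npz',im=im,d=d,pos=p['position'],att=p['attitude'],k=[p['fx'],p['fy'],p['cx'],p['cy']])
    cv2.imwrite(f'pics/{fn}.png',im[:,:,::-1]); return im,d,p
def load(fn): return np.load(f'pics/{fn}.npz')
def cloud(fn):
    z=load(fn); fx,fy,cx,cy=z['k']; v,u=np.mgrid[:420,:560]; d=z['d']
    P=np.stack([(u-cx)/fx*d,(v-cy)/fy*d,d],-1)@np.array(z['att']).T+z['pos']
    P[d==0]=np.nan; return z['im'],P
E
python3 - <<'E'
from h import *
for n in('side','top'):
    im,d,p=snap(n,n+'0'); print(n,p)
a=cv2.imread('pics/side0.png');b=cv2.imread('pics/top0.png')
print(ctrl.read_state())
E
```

```text
pics
side {'fx': 382.00549234887853, 'fy': 382.00549234887853, 'cx': 286.0717351808862, 'cy': 209.62933978064527, 'position': array([ 0.57893784, -0.81289173,  0.4999834 ]), 'attitude': array([[ 0.99966976,  0.02330373, -0.01083059],
       [ 0.02019777, -0.45195544,  0.89181182],
       [ 0.0158876 , -0.89173607, -0.45227687]])}
top {'fx': 498.55507537626363, 'fy': 498.55507537626363, 'cx': 286.20833350674366, 'cy': 210.83842219700915, 'position': array([ 0.35829796, -0.04102169,  1.21832738]), 'attitude': array([[-0.03166141, -0.97929485,  0.19994785],
       [-0.99948421,  0.03209642, -0.00106641],
       [-0.00537328, -0.19987848, -0.97980596]])}
{'clock': 0.1, 'joint_positions': array([ 1.27228352,  0.60004398, -0.00254412,  1.6000499 ,  0.00179007,
        0.94288507, -0.07976938]), 'qd': array([ 0.0014663 , -0.0026672 ,  0.00034926, -0.00243254,  0.0023478 ,
        0.0007639 , -0.00088312]), 'joint_efforts': array([ 5.13827603e-03, -7.77993107e+01,  1.56932238e+00, -2.58619738e+01,
        1.25737803e-02,  5.59488981e-03,  5.17768399e-06]), 'tool_pos': array([ 0.15939827, -0.70683351,  0.23050411]), 'tcp_rot': array([[ 9.75481752e-01,  2.20079927e-01, -4.21293071e-04],
       [ 2.20080297e-01, -9.75480868e-01,  1.31840200e-03],
       [-1.20809514e-04, -1.37879540e-03, -9.99999042e-01]]), 'contact_force': array([-0.07776082,  0.81409901, -0.18467725]), 'ft_torque': array([ 0.00084554,  0.02001544, -0.02324311]), 'finger_gap': 0.08559865979194287}
```

View pics/top0.png

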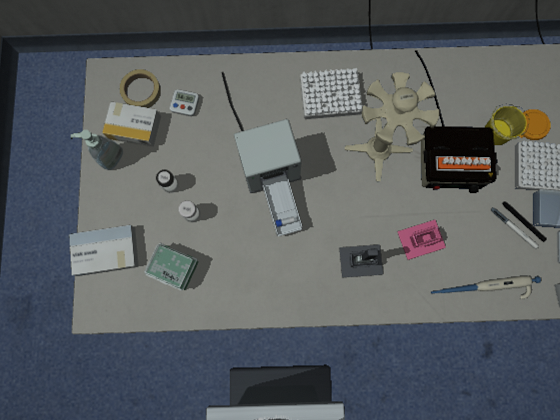

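View pics/side0.png

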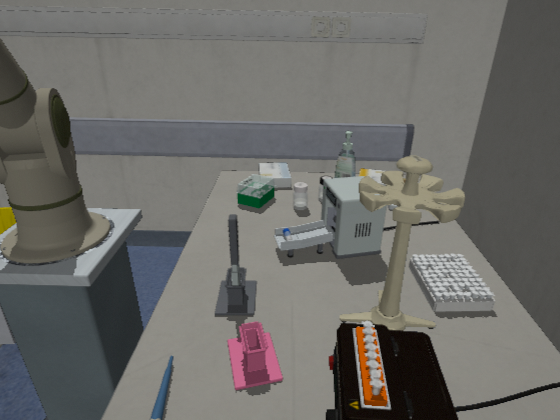

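Top view: the grey stand with the paddle is at (362,260) and the pink look-alike at (421,239). The reader is at (268,150), its track runs to (285,230), and the vial cap is near (279,222). The tip box is at (171,266), the white jar at (188,211) and the black jar at (167,180). In the side view the grey stand and paddle are at (236,280) and the empty pink stand at (255,355). I'll use the grey one. Next I measure and make an enlarged crop.

```bash
python3 - <<'E'
from h import *
im,P=cloud('top0'); imS,PS=cloud('side0')
def rep(n,m,Q):
    q=Q[m]; q=q[~np.isnan(q[:,0])]
    if len(q)<8: print(n,'few',len(q));return
    r=cv2.minAreaRect((q[:,:2]*1000).astype(np.float32)); print(n,len(q),'med',np.round(np.median(q,0)*1000,1),'rect',np.round(r[0],1),np.round(r[1],1),round(r[2],1),'zmax',round(np.percentile(q[:,2],98)*1000))
def win(u0,v0,u1,v1):
    m=np.zeros((420,560),bool);m[v0:v1,u0:u1]=1;return m
Z=P[...,2]*1000
print('table z',np.nanmedian(Z[win(200,260,250,300)]))
w=win(225,110,320,200); rep('readertop',w&(Z>144),P)
w=win(255,165,310,245); rep('track+guides',w&(Z>22)&(Z<75),P)
w=win(335,235,390,285); rep('standbase',w&(Z>3)&(Z<12),P); rep('stand lip',w&(Z>40)&(Z<58),P); rep('paddle',w&(Z>100),P)
rep('paddletop',w&(Z>172),P)
w=win(140,235,205,295); rep('tipbox',w&(Z>20),P)
rep('white',win(172,195,208,225)&(Z>20),P);rep('black',win(150,165,182,195)&(Z>20),P)
ZS=PS[...,2]*1000
w=win(222,205,250,275); rep('S paddle',w&(ZS>70)&(ZS<185),PS)
w=win(210,275,262,320); rep('S standbase',w&(ZS>3)&(ZS<9),PS)
hs=cv2.cvtColor(im,cv2.COLOR_RGB2HSV); b=(hs[...,0]>100)&(hs[...,0]<128)&(hs[...,1]>130)&win(255,165,310,245); rep('cap',b,P); print(np.argwhere(b).mean(0))
hs=cv2.cvtColor(imS,cv2.COLOR_RGB2HSV); b=(hs[...,0]>100)&(hs[...,0]<128)&(hs[...,1]>130)&win(265,215,345,265); rep('S cap',b,PS);print(np.argwhere(b).mean(0))
A=cv2.resize(im[160:245,240:320],(480,510),interpolation=2);B=cv2.resize(im[230:290,335:385],(425,510),interpolation=2)[:, :320]
cv2.imwrite('pics/crop1.png',np.hstack([A,B])[:,:,::-1])
E
```

```text
table z -0.1501217357892104
readertop 2654 med [721.9  -4.3 151.6] rect [723.8  -4.3] [110.4 130. ] 14.4 zmax 156
track+guides 1742 med [625.1 -32.1  35.9] rect [624.4 -36.1] [154.1 115.9] 14.6 zmax 62
standbase 890 med [ 466.9 -215.9    5.7] rect [ 479.8 -223.3] [132.4 119.6] 88.2 zmax 11
stand lip 217 med [ 471.  -211.2   50.7] rect [ 476.7 -219.7] [63.4 35.8] 87.8 zmax 57
paddle 135 med [ 474.3 -215.4  177.3] rect [ 476.7 -219.4] [14.9 22. ] 6.9 zmax 186
paddletop 75 med [ 476.4 -218.5  182.6] rect [ 477.2 -219.6] [14.  21.5] 6.9 zmax 186
tipbox 1504 med [473.4 231.   60.4] rect [474.9 234.6] [100.9  82.7] 64.8 zmax 65
white 324 med [602.  187.7  70.3] rect [606.3 189.8] [40.8 40.1] 3.5 zmax 76
black 340 med [679.3 242.   69.5] rect [683.7 245.3] [42.1 40.4] 11.1 zmax 75
S paddle 516 med [ 479.2 -229.2  134.7] rect [ 477.6 -220.9] [15.5 35. ] 1.9 zmax 184
S standbase 881 med [ 487.6 -241.2    6.6] rect [ 479.8 -227.3] [ 78.5 110.5] 3.9 zmax 8
cap 33 med [568.7 -21.9  45.8] rect [569.4 -22.8] [12.3 13.7] 87.6 zmax 51
[222.66666667 278.3030303 ]
S cap 17 med [567.7 -24.6  45.8] rect [568.7 -23.3] [ 9.5 10.1] 21.1 zmax 49
[229.88888889 285.27777778]
```

View pics/crop1.png

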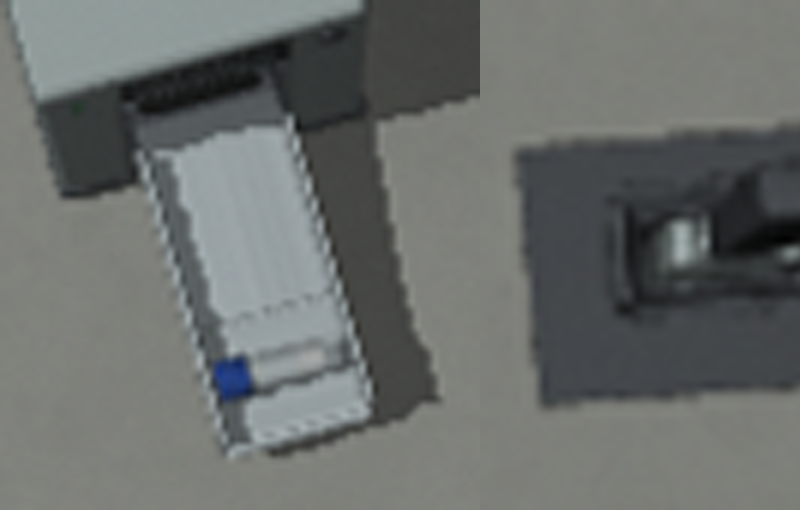

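The crop shows the vial across the level part of the track, cap at crop (232,378) and clear end at (325,355), and the grey stand as the match (the pink one is rejected by the task). Now I refine the reader, stand and vial frames.

```bash
python3 - <<'E'
from h import *
im,P=cloud('top0'); imS,PS=cloud('side0')
def win(u0,v0,u1,v1):
    m=np.zeros((420,560),bool);m[v0:v1,u0:u1]=1;return m
def rect(q):
    r=cv2.minAreaRect((q[:,:2]*1000).astype(np.float32)); return np.round(r[0],1),np.round(r[1],1),round(r[2],1)
for n,Q,w in(('top',P,win(225,110,320,250)),('side',PS,win(265,160,395,270))):
    Z=Q[...,2]*1000
    m=w&(Z>149)&(Z<156)&(Q[...,0]<.8)&(Q[...,1]<.1); print(n,'rtop',m.sum(),np.median(Z[m]),rect(Q[m]))
    if n=='top': c=rect(Q[m])
a=np.radians(14.5); R=np.array([[np.cos(a),-np.sin(a)],[np.sin(a),np.cos(a)]])
o=np.array([.7238,-.0043])-R@[.054,0]; print('mouth',o)
for n,Q,w in(('top',P,win(225,110,320,250)),('side',PS,win(265,160,395,270))):
    L=((Q[...,:2]-o)@R)*1000; Z=Q[...,2]*1000; m=w&(Z>25)&(Z<65)&(L[...,0]<-2)
    # guides: along-track lateral position versus x
    for x0 in range(-130,0,12):
        k=m&(abs(L[...,0]-x0)<6)
        if k.sum()>4: print(n,x0,k.sum(),'y',np.round(np.percentile(L[...,1][k],[1,10,50,90,99]),1),'z',np.round(np.percentile(Z[k],[5,50,95]),1), 'zmid',np.round(np.median(Z[k&(abs(L[...,1])<20)]),1))
    print('xmin',np.percentile(L[...,0][m],[.2,1]))
    f=w&(Z>60)&(Z<140)&(abs(L[...,0])<12)&(abs(L[...,1])<62)
    if n=='top' : 
      k=f&(abs(L[...,1])>36);q=L[k]; print('front face fit',len(q),np.polyfit(q[:,1],q[:,0],1))
    h=cv2.cvtColor(im if n=='top' else imS,cv2.COLOR_RGB2HSV); b=(h[...,0]>100)&(h[...,0]<128)&(h[...,1]>130)&m
    print('cap local',np.median(L[b],0),L[b].min(0),L[b].max(0))
    if n=='top':
        k=m&(L[...,0]<-80)&(abs(L[...,1])<24)
        for x in range(-126,-78,3):
            kk=k&(abs(L[...,0]-x)<1.5)
            if kk.any(): print(x,np.round(np.median(Z[kk]),1),end=' ;')
for n,I,Q,w in(('top',im,P,win(330,230,392,290)),('side',imS,PS,win(205,270,270,325))):
    Z=Q[...,2]*1000; g=I.astype(int).sum(2); 
    m=w&(Z>3.5)&(Z<9)&(g<330)
    m=cv2.morphologyEx(m.astype(np.uint8),cv2.MORPH_OPEN,np.ones((3,3)))>0
    print(n,'base',m.sum(),rect(Q[m]),np.median(g[w]))
E
```

```text
top rtop 2312 151.90802516160727 (array([723.9,  -4.2]), array([108.2, 128.9]), 14.4)
side rtop 690 152.5098176003493 (array([ 744.6, -111.4]), array([101.6, 346.6]), 12.5)
mouth [ 0.67152003 -0.01782052]
top -130 33 y [-27.4 -22.5  -0.2  23.8  28.9] z [26.4 29.3 33.2] zmid 29.2
top -118 142 y [-31.5 -27.   -0.2  26.2  31.7] z [26.5 30.3 44.7] zmid 29.9
top -106 155 y [-30.3 -24.3   0.2  25.4  32. ] z [27.2 39.5 48.3] zmid 41.0
top -94 104 y [-30.9 -28.   -0.7  26.6  31.4] z [29.  44.  48.9] zmid 44.2
top -82 126 y [-30.5 -25.4  -1.2  25.4  31.5] z [25.9 30.5 44.9] zmid 30.3
top -70 132 y [-30.7 -25.    0.7  26.2  31.8] z [26.6 31.4 44.8] zmid 30.8
top -58 133 y [-30.8 -27.1  -1.7  25.1  31.1] z [28.1 32.3 48.3] zmid 32.2
top -46 129 y [-30.9 -26.1  -0.6  25.3  31.3] z [30.6 33.8 49. ] zmid 33.3
top -34 139 y [-30.9 -26.5   0.2  25.7  31.8] z [31.8 35.9 50.4] zmid 36.0
top -22 127 y [-31.2 -25.4  -0.5  26.   31.7] z [33.8 37.7 54.5] zmid 37.3
top -10 136 y [-31.1 -26.7  -0.5  25.2  31.7] z [34.7 39.1 53.5] zmid 39.1
xmin [-126.93930174 -126.19931921]
front face fit 207 [0.00287598 1.
[... 690 characters left out ...]
.4 420.4 464. ] z [29.5 35.4 48.5] zmid 31.3
side -58 172 y [-32.4 -30.3  28.1 462.9 505.5] z [29.5 34.6 47.4] zmid 32.9
side -46 182 y [-32.4 -30.4  30.1 472.7 521.8] z [30.4 35.2 49.4] zmid 34.4
side -34 204 y [-31.7 -30.3  30.7 467.8 519.1] z [30.3 36.2 51.7] zmid 36.6
side -22 257 y [-31.8 -30.  201.7 444.2 513.1] z [29.  37.9 57.9] zmid 37.9
side -10 232 y [-32.  -30.4 198.1 449.9 510.5] z [29.  39.3 56.4] zmid 39.7
xmin [-126.79053308 -125.18098723]
cap local [-102.29671607   19.4425616 ] [-106.08514619   15.63230869] [-95.70560137  24.91637169]
top base 241 (array([ 477.6, -220.3]), array([73.7, 96.1]), 1.9) 370.0
side base 855 (array([ 477.5, -220.9]), array([74.1, 99. ]), 2.7) 370.0
```

```bash
python3 -m handwheel '[[0.4241,0.6484,0.04,0,0,0.8844,100],[0.4241,0.6484,0.04,0,0,0.8844,100],[0.4241,0.6484,0.04,0,0,0.8844,100],[0.4241,0.6484,0.04,0,0,0.8844,100],[0.4241,0.6484,0.04,0,0,0.8844,100],[0.4241,0.6484,0.04,0,0,0.8844,100],[0.4241,0.6484,0.04,0,0,0.8844,100],[0.4241,0.6484,0.04,0,0,0.8844,100],[0.4241,0.6484,0.04,0,0,0.8844,100],[0.4241,0.6484,0.04,0,0,0.8844,100],[0.4241,0.6484,0.04,0,0,0.8844,100],[0.4241,0.6484,0.04,0,0,0.8844,100],[0.4241,0.6484,0.04,0,0,0.8844,100],[0.4241,0.6484,0.04,0,0,0.8844,100],[0.4241,0.6484,0.04,0,0,0.8844,100],[0.4241,0.6484,0.04,0,0,0.8844,100],[0.4241,0.6484,0.04,0,0,0.8844,100],[0.4241,0.6484,0.04,0,0,0.8844,100]]'
cat >> h.py <<'E'
from scipy.spatial.transform import Rotation as Ro
def st():
    s=ctrl.read_state(); R=np.array(s['tcp_rot']); return s,np.array(s['tool_pos']),R
def frame(yaw,lean):  # tool y = paddle x, tool x = paddle y, tool z = -paddle z
    B=(Ro.from_euler('z',yaw,degrees=True)*Ro.from_euler('y',-lean,degrees=True)).as_matrix()
    return np.stack([B[:,1],B[:,0],-B[:,2]],1),B
def delta(p,R):
    s,q,Q=st(); print('t',round(s['clock'],2),'shift',np.round((p-q)/.75,4),'turn',np.round(Ro.from_matrix(R@Q.T).as_rotvec()/(np.pi/2),4),'F',np.round(s['contact_force'],2),'gap',round(s['finger_gap'],4),'tcp',np.round(q,4))
E
python3 - <<'E'
from h import *
R,B=frame(2.3,0); delta(np.array([.4775,-.2205,.127]),R)
E
```

```text
clock: 1.6
tool_pos: [0.4766, -0.2222, 0.2609]
tcp_rot: [[-0.038, 0.999, -0.001], [0.999, 0.038, -0.0], [-0.0, -0.001, -1.0]]
contact_force: [0.9, 0.5, 0.6]
finger_gap: 0.0853
t 1.6 shift [ 0.0012  0.0023 -0.1786] turn [ 0.0002 -0.0007  0.0011] F [0.91 0.46 0.6 ] gap 0.0853 tcp [ 0.4766 -0.2222  0.2609]
```

```bash
python3 -m handwheel '[[0.0012,0.0023,-0.06,0,0,0.001,100],[0.0012,0.0023,-0.1,0,0,0.001,100],[0.0012,0.0023,-0.14,0,0,0.001,100],[0.0012,0.0023,-0.1786,0,0,0.001,100],[0.0012,0.0023,-0.1786,0,0,0.001,100],[0.0012,0.0023,-0.1786,0,0,0.001,100],[0.0012,0.0023,-0.1786,0,0,0.001,50],[0.0012,0.0023,-0.1786,0,0,0.001,25],[0.0012,0.0023,-0.1786,0,0,0.001,15],[0.0012,0.0023,-0.1786,0,0,0.001,5],[0.0012,0.0023,-0.1786,0,0,0.001,0],[0.0012,0.0023,-0.1786,0,0,0.001,0],[0.0012,0.0023,-0.1786,0,0,0.001,0],[0.0012,0.0023,-0.1786,0,0,0.001,0],[0.0012,0.0023,-0.1786,0,0,0.001,0],[0.0012,0.0023,-0.1786,0,0,0.001,0]]' 70
python3 - <<'E'
from h import *
R,B=frame(2.3,0); delta(np.array([.4775,-.2205,.127]),R); snap('side','side1')
im=cv2.imread('pics/side1.png'); cv2.imwrite('pics/c2.png',cv2.resize(im[140:330,170:350],None,fx=3,fy=3,interpolation=2))
E
```

```text
clock: 2.93
tool_pos: [0.478, -0.2194, 0.1281]
tcp_rot: [[-0.042, 0.999, -0.001], [0.999, 0.042, -0.001], [-0.001, -0.001, -1.0]]
contact_force: [-2.6, 0.4, 10.4]
finger_gap: 0.0135
t 2.93 shift [-0.0007 -0.0015 -0.0014] turn [ 0.0005 -0.0004 -0.001 ] F [-2.62  0.36 10.44] gap 0.0135 tcp [ 0.478  -0.2194  0.1281]
```

View pics/c2.png

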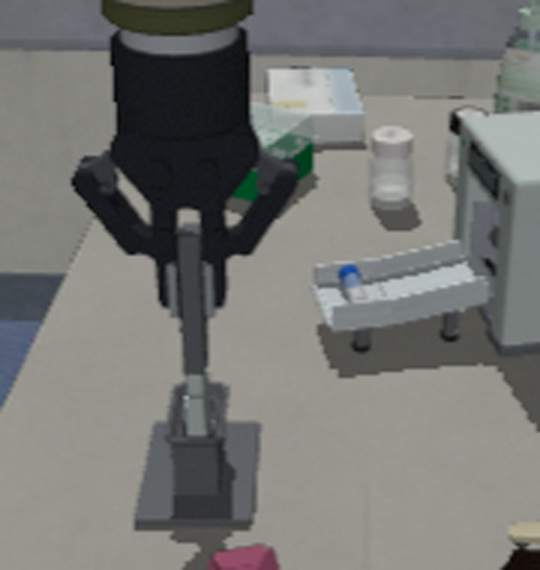

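The paddle is held upright between the pads in the grey stand (gap 13.5 mm). Lifting.

```bash
python3 -m handwheel '[[0,0,0.03,0,0,0,0],[0,0,0.07,0,0,0,0],[0,0,0.12,0,0,0,0],[0,0,0.16,0,0,0,0],[0,0,0.16,0,0,0,0],[0,0,0.16,0,0,0,0],[0,0,0.16,0,0,0,0]]'
cat >> h.py <<'E'
O=np.array([.6715,-.0178]); YAW=14.4; LE=.1161
def tgt(x,y,z,lean=40,yaw=YAW):
    "edge centre at reader-local x,y (mm), world z (mm)"
    R,B=frame(yaw,lean); a=np.radians(YAW); c,s=np.cos(a),np.sin(a)
    e=np.array([O[0]+(c*x-s*y)/1e3,O[1]+(s*x+c*y)/1e3,z/1e3]); return e+LE*B[:,2],R
def where():
    s,q,Q=st(); e=q+LE*Q[:,2]; a=np.radians(YAW); c,S=np.cos(a),np.sin(a); d=(e[:2]-O)*1e3; f=s['contact_force']
    B=np.stack([Q[:,1],Q[:,0],-Q[:,2]],1); er=Ro.from_matrix(frame(YAW,40)[0]@Q.T).as_rotvec(degrees=True)
    print('t',round(s['clock'],2),'edge local',np.round([c*d[0]+S*d[1],-S*d[0]+c*d[1],e[2]*1e3],1),'F along,lat,z',np.round([c*f[0]+S*f[1],-S*f[0]+c*f[1],f[2]],2),'roterr',np.round(er,1))
E
python3 - <<'E'
from h import *
where(); delta(*tgt(-122,1,75))
E
```

```text
clock: 3.57
tool_pos: [0.4779, -0.2193, 0.2469]
tcp_rot: [[-0.042, 0.999, -0.0], [0.999, 0.042, -0.0], [-0.0, -0.001, -1.0]]
contact_force: [-0.1, 0.3, -1.1]
finger_gap: 0.0133
t 3.57 edge local [-237.7 -147.   130.8] F along,lat,z [ 0.    0.34 -1.14] roterr [  5.9 -39.7  11.5]
t 3.57 shift [ 0.0039  0.2047 -0.1107] turn [ 0.0651 -0.4408  0.1281] F [-0.08  0.33 -1.14] gap 0.0133 tcp [ 0.4779 -0.2193  0.2469]
```

```bash
python3 -m handwheel '[[0.0039,0.2047,-0.03,0.0651,-0.4408,0.1281,0],[0.0039,0.2047,-0.03,0.0651,-0.4408,0.1281,0],[0.0039,0.2047,-0.05,0.0651,-0.4408,0.1281,0],[0.0039,0.2047,-0.07,0.0651,-0.4408,0.1281,0],[0.0039,0.2047,-0.07,0.0651,-0.4408,0.1281,0],[0.0039,0.2047,-0.07,0.0651,-0.4408,0.1281,0],[0.0039,0.2047,-0.09,0.0651,-0.4408,0.1281,0],[0.0039,0.2047,-0.09,0.0651,-0.4408,0.1281,0],[0.0039,0.2047,-0.09,0.0651,-0.4408,0.1281,0],[0.0039,0.2047,-0.09,0.0651,-0.4408,0.1281,0]]'
python3 - <<'E'
from h import *
where(); delta(*tgt(-121,1,40)); snap('side','side2'); snap('top','top2')
a=cv2.imread('pics/side2.png')[130:290,200:380]; b=cv2.imread('pics/top2.png')[150:260,240:330]
cv2.imwrite('pics/c3.png',np.hstack([cv2.resize(a,(405,360),interpolation=2),cv2.resize(b,(295,360),interpolation=2)]))
E
```

```text
clock: 4.4
tool_pos: [0.4703, -0.1042, 0.1858]
tcp_rot: [[-0.143, 0.914, 0.379], [0.987, 0.161, -0.016], [-0.076, 0.371, -0.925]]
contact_force: [0.4, -0.8, -0.3]
finger_gap: 0.0131
t 4.4 edge local [-174.2  -46.4   78.4] F along,lat,z [ 0.16 -0.89 -0.28] roterr [  7.8 -16.9   6.8]
t 4.4 shift [ 0.0153  0.0516 -0.0759] turn [ 0.0865 -0.1881  0.0756] F [ 0.38 -0.83 -0.28] gap 0.0131 tcp [ 0.4703 -0.1042  0.1858]
```

View pics/c3.png

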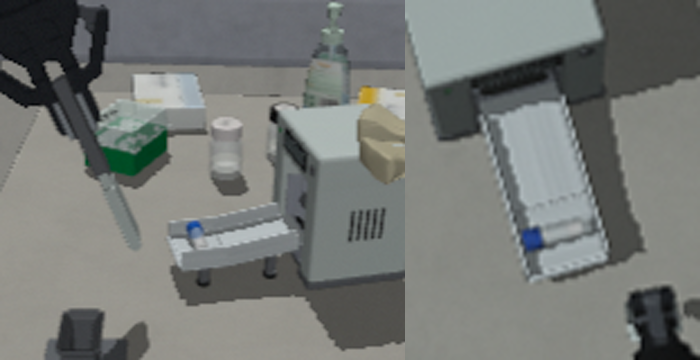

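The paddle is leaning partway and the move hasn't finished, so I continue to the hover pose.

```bash
python3 - <<'E'
from h import *
delta(*tgt(-122,1,72)); print(np.round(ctrl.read_state()['joint_positions'],3))
E
python3 -m handwheel '[[0.0145,0.052,-0.01,0.0865,-0.1881,0.0756,0],[0.0145,0.052,-0.02,0.0865,-0.1881,0.0756,0],[0.0145,0.052,-0.033,0.0865,-0.1881,0.0756,0],[0.0145,0.052,-0.033,0.0865,-0.1881,0.0756,0],[0.0145,0.052,-0.033,0.0865,-0.1881,0.0756,0],[0.0145,0.052,-0.033,0.0865,-0.1881,0.0756,0],[0.0145,0.052,-0.033,0.0865,-0.1881,0.0756,0],[0.0145,0.052,-0.033,0.0865,-0.1881,0.0756,0]]'
python3 - <<'E'
from h import *
where(); delta(*tgt(-121,1,40)); print(np.round(ctrl.read_state()['joint_positions'],3))
E
```

```text
t 4.5 shift [ 0.0152  0.0506 -0.0323] turn [ 0.0863 -0.1895  0.0743] F [ 0.87 -0.63 -1.18] gap 0.0132 tcp [ 0.4694 -0.1037  0.1851]
[ 0.699  0.381 -0.75   2.432  1.477  0.258 -1.224]
clock: 5.17
tool_pos: [0.4966, -0.0737, 0.1677]
tcp_rot: [[-0.251, 0.754, 0.607], [0.968, 0.191, 0.164], [0.008, 0.628, -0.778]]
contact_force: [-0.0, -0.0, 0.1]
finger_gap: 0.0127
t 5.17 edge local [-110.3   -9.8   77.4] F along,lat,z [-0.03 -0.    0.08] roterr [-0.2 -1.1 -0.1]
t 5.17 shift [-0.0198  0.011  -0.0517] turn [-0.0019 -0.0127 -0.0017] F [-0.03 -0.01  0.08] gap 0.0127 tcp [ 0.4966 -0.0737  0.1677]
[ 1.055  0.758 -1.292  2.56   2.273  0.641 -1.817]
```

Joints 3 and 4 are at their limits with a 40° lean this close in. I'll start at a 22° lean and increase it further up the track.

```bash
python3 - <<'E'
from h import *
delta(*tgt(-122,1,72,22))
E
```

```text
t 5.17 shift [0.0191 0.021  0.0159] turn [-0.0518  0.1809 -0.0009] F [-0.03 -0.01  0.08] gap 0.0127 tcp [ 0.4966 -0.0737  0.1677]
```

```bash
python3 -m handwheel '[[0.0191,0.021,0.02,-0.0518,0.1809,-0.0009,0],[0.0191,0.021,0.0159,-0.0518,0.1809,-0.0009,0],[0.0191,0.021,0.0159,-0.0518,0.1809,-0.0009,0],[0.0191,0.021,0.0159,-0.0518,0.1809,-0.0009,0],[0.0191,0.021,0.0159,-0.0518,0.1809,-0.0009,0],[0.0191,0.021,0.0159,-0.0518,0.1809,-0.0009,0],[0.0191,0.021,0.0159,-0.0518,0.1809,-0.0009,0]]'
python3 - <<'E'
from h import *
where(); delta(*tgt(-121,1,40,22)); print(np.round(ctrl.read_state()['joint_positions'],3)); snap('side','side3');snap('top','top3')
E
```

```text
clock: 5.75
tool_pos: [0.5146, -0.0539, 0.1851]
tcp_rot: [[-0.255, 0.892, 0.373], [0.967, 0.237, 0.094], [-0.004, 0.385, -0.923]]
contact_force: [0.5, -0.1, -1.0]
finger_gap: 0.0135
t 5.75 edge local [-116.3    3.9   78. ] F along,lat,z [ 0.43 -0.17 -0.96] roterr [  4.6 -16.8  -0.3]
t 5.75 shift [-0.0036 -0.0051 -0.05  ] turn [ 0.0008  0.0073 -0.0039] F [ 0.46 -0.06 -0.96] gap 0.0135 tcp [ 0.5146 -0.0539  0.1851]
[ 0.722  0.462 -0.875  2.344  1.275  0.278 -0.979]
```

```bash
python3 -m handwheel '[[-0.0036,-0.0051,-0.01,0,0.0073,-0.0039,0],[-0.0036,-0.0051,-0.02,0,0.0073,-0.0039,0],[-0.0036,-0.0051,-0.03,0,0.0073,-0.0039,0],[-0.0036,-0.0051,-0.04,0,0.0073,-0.0039,0],[-0.0036,-0.0051,-0.045,0,0.0073,-0.0039,0],[-0.0036,-0.0051,-0.045,0,0.0073,-0.0039,0],[-0.0036,-0.0051,-0.045,0,0.0073,-0.0039,0]]'
python3 - <<'E'
from h import *
where(); delta(*tgt(-121,1,37,22)); print(np.round(ctrl.read_state()['joint_positions'],3)); snap('side','side3');snap('top','top3')
a=cv2.imread('pics/side3.png')[150:270,240:360]; b=cv2.imread('pics/top3.png')[150:260,240:330]
cv2.imwrite('pics/c4.png',np.hstack([cv2.resize(a,(480,480),interpolation=2),cv2.resize(b,(320,391),interpolation=2)[:480] if 0 else cv2.resize(b,(320,480),interpolation=2)]))
E
```

```text
clock: 6.43
tool_pos: [0.5088, -0.0607, 0.1472]
tcp_rot: [[-0.245, 0.901, 0.357], [0.969, 0.227, 0.093], [0.002, 0.368, -0.93]]
contact_force: [0.6, 0.4, 0.2]
finger_gap: 0.0132
t 6.43 edge local [-125.4   -1.    39.3] F along,lat,z [0.65 0.23 0.21] roterr [  4.4 -17.8   0.2]
t 6.43 shift [ 0.0041  0.0039 -0.0034] turn [-0.0004 -0.0044  0.0022] F [0.57 0.38 0.21] gap 0.0132 tcp [ 0.5088 -0.0607  0.1472]
[ 0.675  0.528 -0.813  2.379  1.586  0.28  -1.279]
```

View pics/c4.png

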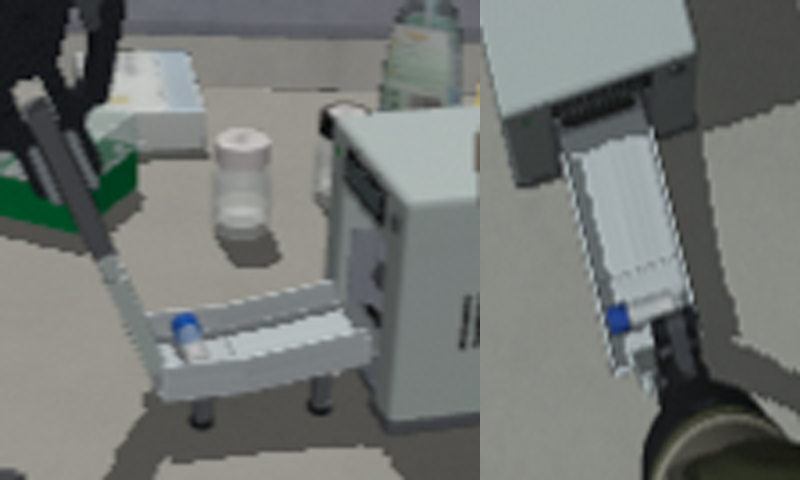

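The paddle edge sits between the guides behind the vial, with the cap at crop (185,325). Lowering to track level to feel the surface.

```bash
python3 -m handwheel '[[0.0041,0.0039,-0.003,0,-0.0044,0.0022,0],[0.0041,0.0039,-0.003,0,-0.0044,0.0022,0],[0.0041,0.0039,-0.0045,0,-0.0044,0.0022,0],[0.0041,0.0039,-0.0045,0,-0.0044,0.0022,0]]'
python3 - <<'E'
from h import *
where(); delta(*tgt(-121,1,35,22))
E
```

```text
clock: 6.87
tool_pos: [0.5126, -0.0578, 0.1447]
tcp_rot: [[-0.248, 0.897, 0.364], [0.969, 0.23, 0.093], [-0.0, 0.376, -0.927]]
contact_force: [-1.0, -0.0, -0.9]
finger_gap: 0.0137
t 6.87 edge local [-120.1    0.7   37.1] F along,lat,z [-0.99  0.21 -0.86] roterr [  4.5 -17.3   0. ]
t 6.87 shift [-0.001   0.0001 -0.0027] turn [-0.      0.0011  0.0001] F [-1.01 -0.05 -0.86] gap 0.0137 tcp [ 0.5126 -0.0578  0.1447]
```

```bash
python3 -m handwheel '[[0,0,-0.0013,0,0,0,0],[0,0,-0.0013,0,0,0,0],[0,0,-0.0013,0,0,0,0]]'
python3 - <<'E'
from h import *
where()
E
python3 -m handwheel '[[0,0,-0.0013,0,0,0,0],[0,0,-0.0013,0,0,0,0],[0,0,-0.0013,0,0,0,0]]'
python3 - <<'E'
from h import *
where()
E
```

```text
clock: 7.12
tool_pos: [0.5127, -0.0577, 0.1437]
tcp_rot: [[-0.249, 0.897, 0.365], [0.969, 0.231, 0.093], [-0.0, 0.376, -0.926]]
contact_force: [0.9, 0.3, -0.6]
finger_gap: 0.0133
t 7.12 edge local [-120.     0.8   36.2] F along,lat,z [ 0.98  0.05 -0.64] roterr [  4.5 -17.3   0. ]
clock: 7.37
tool_pos: [0.5128, -0.0576, 0.1433]
tcp_rot: [[-0.249, 0.897, 0.366], [0.968, 0.231, 0.093], [-0.001, 0.377, -0.926]]
contact_force: [-4.9, -1.5, 10.6]
finger_gap: 0.0134
t 7.37 edge local [-119.8    0.8   35.8] F along,lat,z [-5.08 -0.23 10.6 ] roterr [  4.5 -17.3  -0. ]
```

The surface was felt with the edge at 36.0, which matches the 30 mm track height. Now I lift 2 mm and make the first gentle push.

```bash
python3 -m handwheel '[[0,0,0.0032,0,0,0,0],[0,0,0.0032,0,0,0,0],[0,0,0.0032,0,0,0,0]]'
cat >> h.py <<'E'
def rows(w):
    "w: list of edge (x,y,z,lean); prints rows relative to the measured pose"
    s,q,Q=st()
    for x,y,z,l in w:
        p,R=tgt(x,y,z,l); d=(p-q)/.75; t=Ro.from_matrix(R@Q.T).as_rotvec()/(np.pi/2)
        print('['+','.join('%.4f'%v for v in [*d,*t])+',0],',end='')
    print()
def vz(x): return 39+np.clip((x+75)*.1428,0,10)  # vial axis height
E
python3 - <<'E'
from h import *
where(); rows([(x,1,37.5,l) for x,l in [(-118,22),(-116,22),(-114.5,22),(-113,22),(-111,22),(-109,22.5),(-107,23),(-104.5,23.5),(-102,24),(-99.5,24.5),(-97,25),(-94,25.5),(-91,26)]])
E
```

```text
clock: 7.62
tool_pos: [0.5129, -0.0577, 0.1453]
tcp_rot: [[-0.249, 0.897, 0.365], [0.969, 0.231, 0.093], [-0.001, 0.377, -0.926]]
contact_force: [1.3, -0.3, -0.7]
finger_gap: 0.0133
t 7.62 edge local [-119.8    0.7   37.7] F along,lat,z [ 1.16 -0.61 -0.65] roterr [  4.5 -17.3   0. ]
[0.0026,0.0009,-0.0002,0.0001,0.0014,0.0000,0],[0.0052,0.0016,-0.0002,0.0001,0.0014,0.0000,0],[0.0071,0.0021,-0.0002,0.0001,0.0014,0.0000,0],[0.0090,0.0026,-0.0002,0.0001,0.0014,0.0000,0],[0.0116,0.0032,-0.0002,0.0001,0.0014,0.0000,0],[0.0130,0.0036,-0.0007,0.0014,-0.0039,0.0000,0],[0.0144,0.0039,-0.0012,0.0028,-0.0093,0.0000,0],[0.0164,0.0045,-0.0017,0.0042,-0.0147,0.0000,0],[0.0184,0.0050,-0.0023,0.0056,-0.0201,0.0001,0],[0.0205,0.0055,-0.0028,0.0070,-0.0255,0.0001,0],[0.0225,0.0060,-0.0034,0.0083,-0.0308,0.0001,0],[0.0252,0.0067,-0.0040,0.0097,-0.0362,0.0001,0],[0.0279,0.0074,-0.0046,0.0111,-0.0416,0.0001,0],
```

```bash
python3 -m handwheel '[[0.0026,0.0009,-0.0002,0.0001,0.0014,0,0],[0.0052,0.0016,-0.0002,0.0001,0.0014,0,0],[0.0071,0.0021,-0.0002,0.0001,0.0014,0,0],[0.009,0.0026,-0.0002,0.0001,0.0014,0,0],[0.0116,0.0032,-0.0002,0.0001,0.0014,0,0],[0.013,0.0036,-0.0007,0.0014,-0.0039,0,0],[0.0144,0.0039,-0.0012,0.0028,-0.0093,0,0],[0.0164,0.0045,-0.0017,0.0042,-0.0147,0,0],[0.0184,0.005,-0.0023,0.0056,-0.0201,0.0001,0],[0.0205,0.0055,-0.0028,0.007,-0.0255,0.0001,0],[0.0225,0.006,-0.0034,0.0083,-0.0308,0.0001,0],[0.0252,0.0067,-0.004,0.0097,-0.0362,0.0001,0],[0.0279,0.0074,-0.0046,0.0111,-0.0416,0.0001,0]]'
python3 - <<'E'
from h import *
where(); xs=np.arange(-88,-27,3.5); rows([(x,1,vz(x+15)-1.5,26+12*(x+91)/60) for x in xs]); snap('side','side5')
E
```

```text
clock: 8.7
tool_pos: [0.534, -0.052, 0.1416]
tcp_rot: [[-0.249, 0.87, 0.425], [0.969, 0.223, 0.109], [0.0, 0.439, -0.899]]
contact_force: [0.2, -1.0, -1.4]
finger_gap: 0.0131
t 8.7 edge local [-90.8   1.1  37.3] F along,lat,z [-0.02 -0.99 -1.39] roterr [  3.5 -13.5  -0. ]
[0.0023,0.0005,-0.0001,0.0014,-0.0063,-0.0001,0],[0.0052,0.0013,-0.0003,0.0034,-0.0139,-0.0001,0],[0.0081,0.0020,-0.0005,0.0053,-0.0214,-0.0001,0],[0.0110,0.0028,-0.0007,0.0072,-0.0289,-0.0001,0],[0.0139,0.0035,-0.0009,0.0092,-0.0365,-0.0001,0],[0.0168,0.0043,-0.0012,0.0111,-0.0440,-0.0001,0],[0.0198,0.0050,-0.0015,0.0130,-0.0515,-0.0001,0],[0.0227,0.0058,-0.0018,0.0150,-0.0591,-0.0001,0],[0.0257,0.0065,-0.0022,0.0169,-0.0666,-0.0001,0],[0.0287,0.0073,-0.0025,0.0188,-0.0741,-0.0001,0],[0.0316,0.0081,-0.0029,0.0208,-0.0817,-0.0001,0],[0.0346,0.0088,-0.0033,0.0227,-0.0892,-0.0001,0],[0.0377,0.0096,-0.0037,0.0247,-0.0967,-0.0001,0],[0.0407,0.0104,-0.0041,0.0266,-0.1043,-0.0001,0],[0.0437,0.0112,-0.0046,0.0285,-0.1118,-0.0001,0],[0.0468,0.0120,-0.0050,0.0305,-0.1193,-0.0001,0],[0.0498,0.0127,-0.0055,0.0324,-0.1269,-0.0001,0],[0.0529,0.0135,-0.0060,0.0343,-0.1344,-0.0001,0],
```

Tracking is accurate, so I continue up the slope.

```bash
python3 -m handwheel '[[0.0023,0.0005,-0.0001,0.0014,-0.0063,0,0],[0.0052,0.0013,-0.0003,0.0034,-0.0139,0,0],[0.0081,0.002,-0.0005,0.0053,-0.0214,0,0],[0.011,0.0028,-0.0007,0.0072,-0.0289,0,0],[0.0139,0.0035,-0.0009,0.0092,-0.0365,0,0],[0.0168,0.0043,-0.0012,0.0111,-0.044,0,0],[0.0198,0.005,-0.0015,0.013,-0.0515,0,0],[0.0227,0.0058,-0.0018,0.015,-0.0591,0,0],[0.0257,0.0065,-0.0022,0.0169,-0.0666,0,0],[0.0287,0.0073,-0.0025,0.0188,-0.0741,0,0],[0.0316,0.0081,-0.0029,0.0208,-0.0817,0,0],[0.0346,0.0088,-0.0033,0.0227,-0.0892,0,0],[0.0377,0.0096,-0.0037,0.0247,-0.0967,0,0],[0.0407,0.0104,-0.0041,0.0266,-0.1043,0,0],[0.0437,0.0112,-0.0046,0.0285,-0.1118,0,0],[0.0468,0.012,-0.005,0.0305,-0.1193,0,0],[0.0498,0.0127,-0.0055,0.0324,-0.1269,0,0],[0.0529,0.0135,-0.006,0.0343,-0.1344,0,0]]'
python3 - <<'E'
from h import *
where(); print(np.round(ctrl.read_state()['joint_positions'],2)); xs=np.r_[np.arange(-26,4,3),np.arange(3,8,2)]; print(xs); rows([(x,1,min(vz(x+15)-1.5,47.5),min(40,38+(x+28.5)*.1)) for x in xs]); snap('side','side6'); snap('top','top6')
a=cv2.imread('pics/side6.png')[150:270,240:360]; b=cv2.imread('pics/top6.png')[150:260,240:330]
cv2.imwrite('pics/c6.png',np.hstack([cv2.resize(a,(480,480),interpolation=2),cv2.resize(b,(320,391),interpolation=2)[:480] if 0 else cv2.resize(b,(320,480),interpolation=2)]))
E
```

```text
clock: 10.25
tool_pos: [0.5736, -0.0419, 0.1371]
tcp_rot: [[-0.249, 0.758, 0.603], [0.969, 0.195, 0.155], [-0.0, 0.623, -0.782]]
contact_force: [0.1, -0.7, -1.2]
finger_gap: 0.0134
t 10.25 edge local [-28.5   1.   46.3] F along,lat,z [-0.06 -0.67 -1.24] roterr [ 0.4 -1.4 -0. ]
[ 0.85  0.83 -1.17  2.44  2.27  0.7  -1.83]
[-26 -23 -20 -17 -14 -11  -8  -5  -2   1   3   5   7]
[0.0038,0.0009,0.0009,-0.0008,0.0031,-0.0001,0],[0.0070,0.0018,0.0010,0.0000,-0.0001,-0.0001,0],[0.0103,0.0026,0.0010,0.0009,-0.0033,-0.0001,0],[0.0136,0.0034,0.0005,0.0017,-0.0066,-0.0001,0],[0.0168,0.0043,0.0000,0.0025,-0.0098,-0.0001,0],[0.0201,0.0051,-0.0005,0.0033,-0.0130,-0.0001,0],[0.0235,0.0060,-0.0009,0.0040,-0.0157,-0.0001,0],[0.0274,0.0070,-0.0009,0.0040,-0.0157,-0.0001,0],[0.0312,0.0080,-0.0009,0.0040,-0.0157,-0.0001,0],[0.0351,0.0090,-0.0009,0.0040,-0.0157,-0.0001,0],[0.0377,0.0096,-0.0009,0.0040,-0.0157,-0.0001,0],[0.0403,0.0103,-0.0009,0.0040,-0.0157,-0.0001,0],[0.0429,0.0110,-0.0009,0.0040,-0.0157,-0.0001,0],
```

View pics/c6.png

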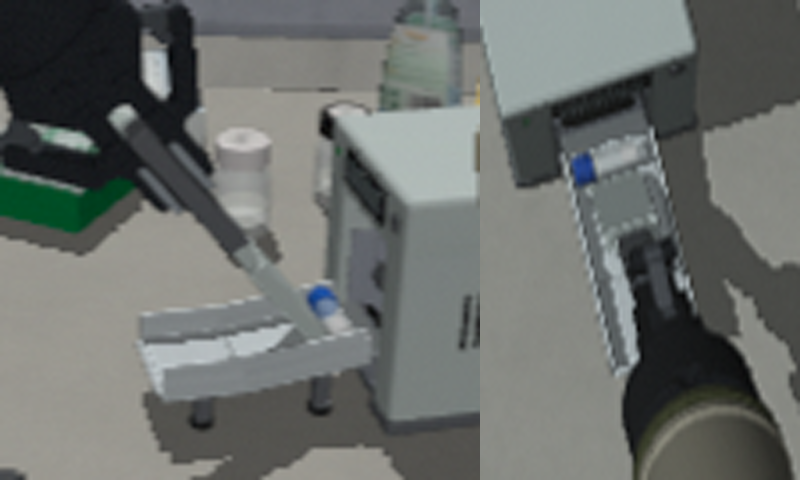

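The vial is square on the slope ahead of the paddle, cap at crop (322,298) in the side view. Continuing to the roller.

```bash
python3 -m handwheel '[[0.0038,0.0009,0.0009,-0.0008,0.0031,0,0],[0.007,0.0018,0.001,0,0,0,0],[0.0103,0.0026,0.001,0.0009,-0.0033,0,0],[0.0136,0.0034,0.0005,0.0017,-0.0066,0,0],[0.0168,0.0043,0,0.0025,-0.0098,0,0],[0.0201,0.0051,-0.0006,0.0033,-0.013,0,0],[0.0235,0.006,-0.0013,0.004,-0.0157,0,0],[0.0274,0.007,-0.0015,0.004,-0.0157,0,0],[0.0312,0.008,-0.0015,0.004,-0.0157,0,0],[0.0338,0.0087,-0.0015,0.004,-0.0157,0,0]]'
python3 - <<'E'
from h import *
where(); rows([(x,1,46.9,40) for x in [2,4,6,8,10,12,14]])
E
```

```text
clock: 11.18
tool_pos: [0.5991, -0.0353, 0.1361]
tcp_rot: [[-0.249, 0.743, 0.622], [0.969, 0.191, 0.16], [0.0, 0.642, -0.767]]
contact_force: [-0.9, -0.8, -0.9]
finger_gap: 0.0135
t 11.18 edge local [ 0.1  1.1 47. ] F along,lat,z [-1.11 -0.54 -0.9 ] roterr [ 0.  -0.1 -0. ]
[0.0023,0.0005,-0.0003,0.0001,-0.0008,-0.0001,0],[0.0049,0.0012,-0.0003,0.0001,-0.0008,-0.0001,0],[0.0075,0.0018,-0.0003,0.0001,-0.0008,-0.0001,0],[0.0101,0.0025,-0.0003,0.0001,-0.0008,-0.0001,0],[0.0127,0.0031,-0.0003,0.0001,-0.0008,-0.0001,0],[0.0153,0.0038,-0.0003,0.0001,-0.0008,-0.0001,0],[0.0178,0.0045,-0.0003,0.0001,-0.0008,-0.0001,0],
```

```bash
W='from h import *;where()'
python3 -m handwheel '[[0.0023,0.0005,0,0,0,0,0],[0.0049,0.0012,0,0,0,0,0],[0.0049,0.0012,0,0,0,0,0]]' >/dev/null; python3 -c "$W"
python3 -m handwheel '[[0.0026,0.0007,0,0,0,0,0],[0.0026,0.0007,0,0,0,0,0],[0.0026,0.0007,0,0,0,0,0]]'>/dev/null; python3 -c "$W"
python3 -m handwheel '[[0.0026,0.0007,0,0,0,0,0],[0.0026,0.0007,0,0,0,0,0],[0.0026,0.0007,0,0,0,0,0]]'>/dev/null; python3 -c "$W"
python3 -m handwheel '[[0.0026,0.0007,0,0,0,0,0],[0.0026,0.0007,0,0,0,0,0],[0.0026,0.0007,0,0,0,0,0]]'>/dev/null; python3 -c "$W"
python3 -m handwheel '[[0.0026,0.0007,0,0,0,0,0],[0.0026,0.0007,0,0,0,0,0],[0.0026,0.0007,0,0,0,0,0]]'>/dev/null; python3 -c "$W"
python3 -c "from h import *;rows([(12,1,46.9,40)])"
```

```text
t 11.43 edge local [ 3.9  1.  47.2] F along,lat,z [ 0.07  0.66 -0.39] roterr [ 0.  -0.1 -0. ]
t 11.68 edge local [ 5.7  0.9 47.2] F along,lat,z [ 0.36 -0.06 -0.43] roterr [ 0. -0. -0.]
t 11.93 edge local [ 7.7  1.  47.1] F along,lat,z [-0.04  0.43 -0.39] roterr [ 0.  -0.1 -0. ]
t 12.18 edge local [ 9.7  1.  47.1] F along,lat,z [ 0.15  0.19 -1.18] roterr [ 0.  -0.1 -0. ]
t 12.43 edge local [11.7  1.1 47.1] F along,lat,z [-0.29 -0.06 -0.87] roterr [ 0.  -0.1 -0. ]
[0.0003,-0.0000,-0.0004,0.0003,-0.0007,-0.0001,0],
```

```bash
W='from h import *;where()'
python3 -m handwheel '[[0.0013,0.0003,-0.0003,0,0,0,0],[0.0013,0.0003,-0.0003,0,0,0,0]]' >/dev/null; python3 -c "$W"
python3 -m handwheel '[[0,0,0,0,0,0,0]]' >/dev/null; python3 -c "$W"
python3 -m handwheel '[[0,0,0,0,0,0,0]]' >/dev/null; python3 -c "$W"
python3 -m handwheel '[[0.0013,0.0003,0,0,0,0,0],[0.0013,0.0003,0,0,0,0,0]]' >/dev/null; python3 -c "$W"
python3 -m handwheel '[[0,0,0,0,0,0,0]]' >/dev/null; python3 -c "$W"
python3 -m handwheel '[[0,0,0,0,0,0,0]]' >/dev/null; python3 -c "$W"
python3 -m handwheel '[[0.0013,0.0003,0,0,0,0,0],[0.0013,0.0003,0,0,0,0,0]]' >/dev/null; python3 -c "$W"
python3 -m handwheel '[[0,0,0,0,0,0,0]]' >/dev/null; python3 -c "$W"
python3 -m handwheel '[[0,0,0,0,0,0,0]]' >/dev/null; python3 -c "$W"
python3 -m handwheel '[[0.0013,0.0003,0,0,0,0,0],[0.0013,0.0003,0,0,0,0,0]]' >/dev/null; python3 -c "$W"
python3 -m handwheel '[[0,0,0,0,0,0,0]]' >/dev/null; python3 -c "$W"
python3 -m handwheel '[[0,0,0,0,0,0,0]]' >/dev/null; python3 -c "$W"
python3 - <<'E'
from h import *
for n in('side','wrist'): snap(n,n+'7')
a=cv2.imread('pics/side7.png')[190:260,290:390]; b=cv2.imread('pics/wrist7.png')
cv2.imwrite('pics/c7.png',b)
E
```

```text
t 12.6 edge local [12.7  1.  46.9] F along,lat,z [ 0.51 -0.77 -1.01] roterr [ 0.  -0.1 -0. ]
t 12.68 edge local [12.5  1.1 46.8] F along,lat,z [ 0.25 -0.26 -0.18] roterr [ 0.  -0.1 -0. ]
t 12.77 edge local [12.5  1.1 46.8] F along,lat,z [-0.11  0.55 -0.16] roterr [ 0.  -0.1 -0. ]
t 12.93 edge local [13.6  1.  46.8] F along,lat,z [ 0.31  0.39 -0.05] roterr [ 0.  -0.1 -0. ]
t 13.02 edge local [13.6  1.  46.8] F along,lat,z [ 0.23  0.56 -1.36] roterr [ 0.  -0.1 -0. ]
t 13.1 edge local [13.5  1.  46.8] F along,lat,z [ 0.05 -0.24 -0.89] roterr [ 0.  -0.1 -0. ]
t 13.27 edge local [14.4  1.  46.7] F along,lat,z [-2.05  0.5  -0.63] roterr [ 0.  -0.1 -0. ]
t 13.35 edge local [14.3  1.1 46.7] F along,lat,z [-1.2  -0.08  0.2 ] roterr [ 0.  -0.1 -0. ]
t 13.43 edge local [14.3  1.1 46.7] F along,lat,z [-1.53 -0.01  0.26] roterr [ 0.  -0.1 -0. ]
t 13.6 edge local [15.6  1.1 46.8] F along,lat,z [-2.25 -0.36 -0.25] roterr [ 0.  -0.1 -0. ]
t 13.68 edge local [15.5  1.1 46.7] F along,lat,z [-1.5   0.03 -0.45] roterr [ 0.  -0.1 -0. ]
t 13.77 edge local [15.4  1.1 46.8] F along,lat,z [-1.96  0.46  0.09] roterr [ 0.  -0.1 -0. ]
```

View pics/c7.png

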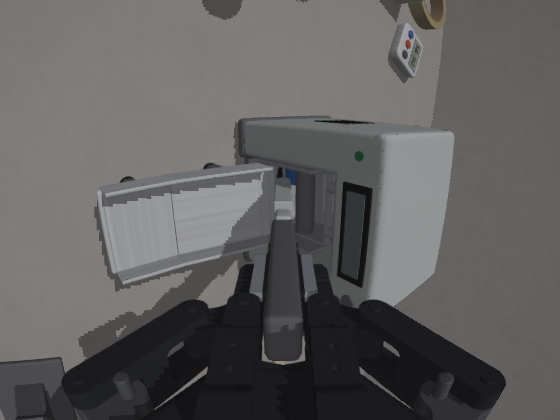

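The wrist view shows the blue cap at about (290,175) beside the dark roller at (305,205), with the paddle blade in the mouth. I check the cap position by ray casting, with no robot time used.

```bash
cat >> h.py <<'E'
def capx(fn):
    z=load(fn); h=cv2.cvtColor(z['im'],cv2.COLOR_RGB2HSV); m=(h[...,0]>105)&(h[...,0]<128)&(h[...,1]>110)&(h[...,2]>40); m[:130]=0;m[260:]=0;m[:,:240]=0;m[:,360:]=0
    v,u=np.nonzero(m); print('cap px',len(u),u.min(),u.max(),v.min(),v.max()); 
    if len(u)<5: return
    f,_,cx,cy=z['k']; dx,dy=u-cx,v-cy; r=np.hypot(dx,dy); t=r/f
    D=np.stack([np.sin(t)*dx/r,np.sin(t)*dy/r,np.cos(t)],1)@z['att'].T
    a=np.radians(YAW); c,s=np.cos(a),np.sin(a); T=np.array([[c,s,0],[-s,c,0],[0,0,1]]); D=D@T.T; p=T@(z['pos']-np.r_[O,0])
    for zz in (.0445,.049):
        # per ray in the local xz-plane: signed offset of the axis needed for tangency
        n=np.hypot(D[:,0],D[:,2]); k=(zz-p[2])/D[:,2]; xc=(p[0]+k*D[:,0])*1e3; yc=(p[1]+k*D[:,1])*1e3; w=9*n/abs(D[:,2])
        print('z',zz,'axis-plane hits x',np.round(np.percentile(xc,[0,5,50,95,100]),1),'halfwidth',round(np.median(w),1),'axis from near side',round(np.percentile(xc+w,2),1),'y',np.round(np.percentile(yc,[2,98]),1))
    print('cam local',p*1e3)
E
python3 -c "
from h import *;capx('wrist7')"
python3 -m handwheel '[[0.0013,0.0003,0,0,0,0,0],[0.0013,0.0003,0,0,0,0,0],[0.0013,0.0003,0,0,0,0,0]]' >/dev/null; python3 -c "from h import *;where()"
python3 -m handwheel '[[0,0,0,0,0,0,0]]' >/dev/null; python3 -c "from h import *;where()"
python3 -m handwheel '[[0,0,0,0,0,0,0]]' >/dev/null; python3 -c "from h import *;where()"
```

```text
cap px 111 286 295 169 184
z 0.0445 axis-plane hits x [20.2 20.2 25.8 30.3 30.3] halfwidth 12.0 axis from near side 32.0 y [14.6 27.1]
z 0.049 axis-plane hits x [16.3 16.3 21.8 26.2 26.3] halfwidth 12.0 axis from near side 28.2 y [16.1 28.3]
cam local [-150.85098423   81.47171494  245.09551514]
t 14.12 edge local [16.5  1.  46.8] F along,lat,z [-2.59  0.69 -0.67] roterr [ 0.  -0.1 -0. ]
t 14.2 edge local [16.5  1.  46.8] F along,lat,z [-2.67  0.51 -0.39] roterr [ 0.  -0.1 -0. ]
t 14.28 edge local [16.4  1.  46.7] F along,lat,z [-2.1   0.58 -0.54] roterr [ 0.  -0.1 -0. ]
```

Force rises about 0.6 N/mm past edge x = 14.1, which is the back spring's signature, so home is about x = 29. I retreat gently and look.

```bash
python3 - <<'E'
from h import *
rows([(15.5,1,47,40),(14,1,47,40),(12,1,47,40),(9,1,47,40),(4,1,47.5,40),(-6,1,48,40),(-20,1,50,39),(-40,1,60,37),(-60,1,72,35),(-75,1,85,32),(-75,1,85,32),(-75,1,85,32)])
E
```

```text
[-0.0014,-0.0003,0.0002,0.0003,-0.0008,-0.0002,0],[-0.0033,-0.0008,0.0002,0.0003,-0.0008,-0.0002,0],[-0.0059,-0.0015,0.0002,0.0003,-0.0008,-0.0002,0],[-0.0098,-0.0025,0.0002,0.0003,-0.0008,-0.0002,0],[-0.0162,-0.0041,0.0009,0.0003,-0.0008,-0.0002,0],[-0.0292,-0.0075,0.0015,0.0003,-0.0008,-0.0002,0],[-0.0452,-0.0116,0.0059,-0.0025,0.0099,-0.0002,0],[-0.0669,-0.0172,0.0226,-0.0080,0.0314,-0.0002,0],[-0.0885,-0.0227,0.0418,-0.0135,0.0530,-0.0002,0],[-0.1013,-0.0260,0.0636,-0.0218,0.0853,-0.0002,0],[-0.1013,-0.0260,0.0636,-0.0218,0.0853,-0.0002,0],[-0.1013,-0.0260,0.0636,-0.0218,0.0853,-0.0002,0],
```

```bash
python3 -m handwheel '[[-0.0014,-0.0003,0.0002,0,0,0,0],[-0.0033,-0.0008,0.0002,0,0,0,0],[-0.0059,-0.0015,0.0002,0,0,0,0],[-0.0098,-0.0025,0.0002,0,0,0,0],[-0.0162,-0.0041,0.0009,0,0,0,0],[-0.0292,-0.0075,0.0015,0,0,0,0],[-0.0452,-0.0116,0.0059,-0.0025,0.0099,0,0],[-0.0669,-0.0172,0.0226,-0.008,0.0314,0,0],[-0.0885,-0.0227,0.0418,-0.0135,0.053,0,0],[-0.1013,-0.026,0.0636,-0.0218,0.0853,0,0],[-0.1013,-0.026,0.0636,-0.0218,0.0853,0,0],[-0.1013,-0.026,0.0636,-0.0218,0.0853,0,0],[-0.1013,-0.026,0.0636,-0.0218,0.0853,0,0]]'
python3 - <<'E'
from h import *
where(); snap('wrist','wrist8'); capx('wrist8'); b=cv2.imread('pics/wrist8.png'); cv2.imwrite('pics/c8.png',cv2.resize(b[100:300,200:420],None,fx=3,fy=3,interpolation=2)[:600])
snap('side','side8')
R,B=frame(2.3,0); delta(np.array([.4778,-.2195,.25]),R)
E
```

```text
clock: 15.37
tool_pos: [0.5389, -0.0513, 0.1838]
tcp_rot: [[-0.249, 0.821, 0.514], [0.969, 0.212, 0.13], [-0.002, 0.531, -0.848]]
contact_force: [-0.1, 0.0, -1.0]
finger_gap: 0.0131
t 15.37 edge local [-75.2   0.4  85.3] F along,lat,z [-0.11  0.03 -1.03] roterr [ 2.1 -7.7  0. ]
cap px 116 336 345 153 165
z 0.0445 axis-plane hits x [16.8 17.1 23.1 30.1 30.4] halfwidth 12.2 axis from near side 28.9 y [15.2 28.8]
z 0.049 axis-plane hits x [12.8 13.1 19.  25.9 26.2] halfwidth 12.2 axis from near side 25.0 y [16.3 29.7]
cam local [-212.73193703   81.28798304  304.39303654]
t 15.47 shift [-0.081 -0.225  0.09 ] turn [-0.0525  0.3517 -0.131 ] F [ 0.09  0.54 -1.17] gap 0.0133 tcp [ 0.5386 -0.0507  0.1825]
```

View pics/c8.png

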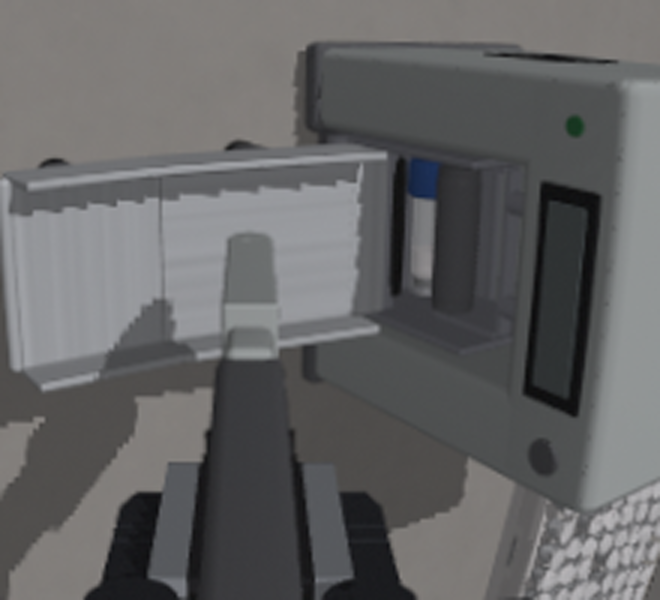

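The vial stays square in the cradle with its cap at crop (425,178) and is at x = 28.9, z = 44.5, matching the force estimate. I return the paddle to the stand.

```bash
python3 -m handwheel '[[-0.01,-0.02,0.05,-0.0525,0.3517,-0.131,0],[-0.03,-0.06,0.09,-0.0525,0.3517,-0.131,0],[-0.081,-0.225,0.09,-0.0525,0.3517,-0.131,0],[-0.081,-0.225,0.09,-0.0525,0.3517,-0.131,0],[-0.081,-0.225,0.09,-0.0525,0.3517,-0.131,0],[-0.081,-0.225,0.09,-0.0525,0.3517,-0.131,0],[-0.081,-0.225,0.09,-0.0525,0.3517,-0.131,0],[-0.081,-0.225,0.09,-0.0525,0.3517,-0.131,0],[-0.081,-0.225,0.09,-0.0525,0.3517,-0.131,0],[-0.081,-0.225,0.09,-0.0525,0.3517,-0.131,0],[-0.081,-0.225,0.09,-0.0525,0.3517,-0.131,0],[-0.081,-0.225,0.09,-0.0525,0.3517,-0.131,0],[-0.081,-0.225,0.09,-0.0525,0.3517,-0.131,0],[-0.081,-0.225,0.09,-0.0525,0.3517,-0.131,0]]'
python3 - <<'E'
from h import *
R,B=frame(2.4,0); delta(np.array([.4778,-.2195,.20]),R); snap('side','side9')
im,Q=cloud('side9'); Z=Q[...,2]*1000
m=(Q[...,1]<-.19)&(Q[...,1]>-.27)&(Q[...,0]>.44)&(Q[...,0]<.52)&(Z>65)
for z0 in range(70,240,12):
    k=m&(abs(Z-z0)<6)
    if k.any(): print(z0,k.sum(),np.round(np.percentile(Q[...,0][k]*1e3,[5,50,95]),1),np.round(np.percentile(Q[...,1][k]*1e3,[50]),1))
E
```

```text
clock: 16.63
tool_pos: [0.4778, -0.2184, 0.2505]
tcp_rot: [[-0.043, 0.999, 0.001], [0.999, 0.043, -0.001], [-0.001, 0.0, -1.0]]
contact_force: [0.1, 0.1, 0.6]
finger_gap: 0.0133
t 16.63 shift [-0.0001 -0.0015 -0.0673] turn [ 0.0008  0.0003 -0.0009] F [0.07 0.08 0.6 ] gap 0.0133 tcp [ 0.4778 -0.2184  0.2505]
130 15 [475.8 480.1 484.2] [-235.3]
142 51 [474.3 480.7 485. ] [-234.2]
154 57 [474.  481.2 484.8] [-234.7]
166 50 [474.5 480.1 484.9] [-234.7]
178 54 [473.8 481.6 485.1] [-234.6]
190 60 [474.1 480.9 484.9] [-234.6]
202 56 [475.1 480.7 484.1] [-230.1]
214 60 [472.4 479.6 485.7] [-228.3]
226 60 [473.2 480.1 485.5] [-228.]
238 59 [473.7 480.3 485.6] [-227.4]
```

```bash
python3 - <<'E'
from h import *
for f in('side0','side1'):
    im,Q=cloud(f); Z=Q[...,2]*1000
    m=(Q[...,1]<-.19)&(Q[...,1]>-.27)&(Q[...,0]>.44)&(Q[...,0]<.52)
    for z0 in (60,84,100,150,170):
        k=m&(abs(Z-z0)<6)
        if k.any(): print(f,z0,k.sum(),np.round(np.percentile(Q[...,0][k]*1e3,[5,50,95]),1),np.round(np.median(Q[...,1][k]*1e3),1))
E
python3 -m handwheel '[[-0.0003,-0.0013,-0.03,0,0,0,0],[-0.0003,-0.0013,-0.0673,0,0,0,0],[-0.0003,-0.0013,-0.08,0,0,0,0],[-0.0003,-0.0013,-0.08,0,0,0,0],[-0.0003,-0.0013,-0.08,0,0,0,0]]'
```

```text
side0 60 65 [462.4 480.6 494.1] -236.0
side0 84 40 [473.3 479.1 484.2] -230.9
side0 100 43 [472.3 479.6 484.7] -229.0
side0 150 53 [471.  478.3 484.9] -229.2
side0 170 52 [472.2 479.3 484.6] -229.5
side1 60 61 [461.6 482.5 493.4] -236.0
side1 84 37 [474.9 479.4 484.7] -230.9
side1 100 50 [472.1 479.8 485.2] -228.9
side1 150 128 [461.8 480.1 497.7] -228.9
side1 170 164 [452.7 478.4 501.8] -229.2
clock: 17.1
tool_pos: [0.4783, -0.2199, 0.1914]
tcp_rot: [[-0.042, 0.999, 0.001], [0.999, 0.042, -0.001], [-0.001, 0.001, -1.0]]
contact_force: [0.4, 0.1, -0.5]
finger_gap: 0.0129
```

```bash
python3 -m handwheel '[[-0.0008,0,-0.01,0,0,0,0],[-0.0008,0,-0.02,0,0,0,0],[-0.0008,0,-0.03,0,0,0,0],[-0.0008,0,-0.042,0,0,0,0],[-0.0008,0,-0.054,0,0,0,0],[-0.0008,0,-0.066,0,0,0,0],[-0.0008,0,-0.074,0,0,0,0],[-0.0008,0,-0.074,0,0,0,0],[-0.0008,0,-0.074,0,0,0,0]]'
```

```text
clock: 17.85
tool_pos: [0.4775, -0.2203, 0.1352]
tcp_rot: [[-0.041, 0.999, 0.0], [0.999, 0.041, -0.001], [-0.001, 0.0, -1.0]]
contact_force: [0.7, 0.4, -1.1]
finger_gap: 0.0129
```

```bash
python3 -m handwheel '[[0,0,-0.004,0,0,0,0],[0,0,-0.007,0,0,0,0],[0,0,-0.0092,0,0,0,0],[0,0,-0.0092,0,0,0,0],[0,0,-0.0092,0,0,0,0]]'
python3 -m handwheel '[[0,0,0,0,0,0,8],[0,0,0,0,0,0,20],[0,0,0,0,0,0,30],[0,0,0,0,0,0,45],[0,0,0,0,0,0,60],[0,0,0,0,0,0,60],[0,0,0,0,0,0,60],[0,0,0,0,0,0,60]]'
```

```text
clock: 18.27
tool_pos: [0.4776, -0.2205, 0.1287]
tcp_rot: [[-0.041, 0.999, 0.001], [0.999, 0.041, -0.001], [-0.001, 0.001, -1.0]]
contact_force: [-0.4, -0.0, -0.1]
finger_gap: 0.013
clock: 18.93
tool_pos: [0.4776, -0.2205, 0.1287]
tcp_rot: [[-0.041, 0.999, 0.001], [0.999, 0.041, -0.001], [-0.001, 0.001, -1.0]]
contact_force: [0.5, -0.1, 0.9]
finger_gap: 0.0509
```

Released. Now straight up, aside, and a final check.

```bash
python3 -m handwheel '[[0,0,0.03,0,0,0,60],[0,0,0.07,0,0,0,60],[0,0,0.12,0,0,0,60],[0,0,0.17,0,0,0,60],[0,0,0.2,0,0,0,60],[0,0,0.2,0,0,0,60],[0,-0.15,0.2,0,0,0,60],[0,-0.2,0.2,0,0,0,60],[0,-0.25,0.2,0,0,0,60],[0,-0.25,0.2,0,0,0,60],[0,-0.25,0.2,0,0,0,60],[0,-0.25,0.2,0,0,0,60]]'
python3 - <<'E'
from h import *
snap('top','top9'); snap('side','side10')
im,Q=cloud('top9'); Z=Q[...,2]*1e3
def win(u0,v0,u1,v1):
    m=np.zeros((420,560),bool);m[v0:v1,u0:u1]=1;return m
w=win(335,235,390,285); m=w&(Z>172)&(Z<195); print('paddle top',m.sum(),np.round(np.median(Q[m],0)*1e3,1), cv2.minAreaRect((Q[m][:,:2]*1e3).astype(np.float32)))
_,P0=cloud('top0')
for n,w in(('tip',win(140,235,205,295)),('white',win(172,195,208,225)),('black',win(150,165,182,195))):
    print(n,[np.round(np.median(q[w&(q[...,2]>.02)],0)*1e3,1) for q in(P0,Q)])
im,Q=cloud('side10'); Z=Q[...,2]*1000
m=(Q[...,1]<-.19)&(Q[...,1]>-.27)&(Q[...,0]>.44)&(Q[...,0]<.52)
for z0 in (84,100,150,170,182,190):
    k=m&(abs(Z-z0)<6)
    if k.any(): print(z0,k.sum(),np.round(np.percentile(Q[...,0][k]*1e3,[5,50,95]),1))
a=cv2.imread('pics/side10.png')[150:330,190:400]; b=cv2.imread('pics/top9.png')[140:290,140:400]
cv2.imwrite('pics/c10.png',np.hstack([cv2.resize(a,(400,343),interpolation=2),cv2.resize(b,(400,343),interpolation=2)]))
E
```

```text
clock: 19.93
tool_pos: [0.4758, -0.4141, 0.2765]
tcp_rot: [[-0.033, 0.999, -0.001], [0.999, 0.033, -0.001], [-0.001, -0.001, -1.0]]
contact_force: [-0.2, -0.0, -0.5]
finger_gap: 0.0511
paddle top 76 [ 459.7 -219.2  181. ] ((459.9352111816406, -220.89781188964844), (22.58662986755371, 12.954436302185059), 86.09131622314453)
tip [array([473.4, 231. ,  60.4]), array([473.1, 231.2,  60.4])]
white [array([602. , 187.7,  70.3]), array([602.4, 188. ,  69.8])]
black [array([679.3, 242. ,  69.5]), array([679.4, 242.3,  69.1])]
84 36 [466.3 471.8 476.7]
100 49 [463.3 472.2 475.9]
150 57 [457.1 466.  470.9]
170 55 [454.8 462.3 468.6]
182 47 [454.9 459.3 464.1]
190 1 [462.2 462.2 462.2]
```

View pics/c10.png

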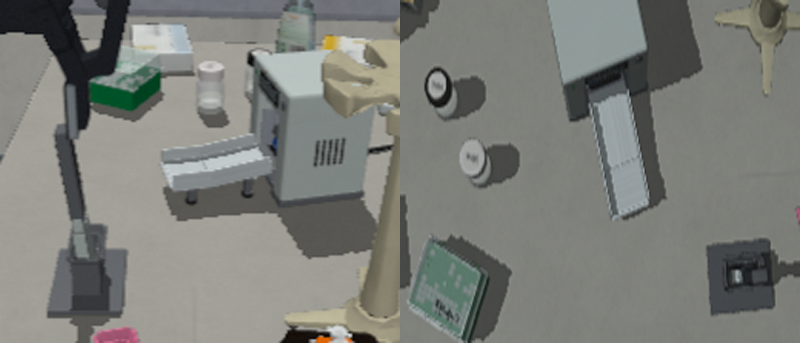

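The paddle leans about 7° against the pocket, which is close to the 8.6° limit, so I measure again to see whether it has settled.

```bash
cat >> h.py <<'E'
def tilt(fn):
    snap('side',fn); im,Q=cloud(fn); Z=Q[...,2]*1e3; m=(Q[...,1]<-.19)&(Q[...,1]>-.27)&(Q[...,0]>.43)&(Q[...,0]<.52)
    zs=[];xs=[]
    for z0 in np.arange(70,182,6):
        k=m&(abs(Z-z0)<3)
        if k.sum()>8: a=np.percentile(Q[...,0][k]*1e3,[5,95]); zs.append(z0);xs.append(a.mean())
    p=np.polyfit(zs,xs,1); print(fn,'tilt deg',np.degrees(np.arctan(p[0])),'x at edge z12',np.polyval(p,12),'at 183',np.polyval(p,183)); 
E
python3 - <<'E'
from h import *
tilt('s11')
# same on the original picture
im,Q=cloud('side0'); 
import h; h.snap=lambda n,f:None; h.tilt('side0'); print(st()[0]['clock'])
for f in('top9','top0'):
    im,Q=cloud(f);Z=Q[...,2]*1e3;w=np.zeros((420,560),bool);w[235:285,335:390]=1;m=w&(Z>174)&(Z<190);print(f,m.sum(),np.round(np.mean(Q[m],0)*1e3,1))
E
```

```text
s11 tilt deg -6.422841719883744 x at edge z12 479.76572809541847 at 183 460.51597266034435
side0 tilt deg -0.09728945577720104 x at edge z12 478.606127225283 at 183 478.315765298654
20.0833
top9 75 [ 459.8 -220.2  181. ]
top0 71 [ 476.7 -219.1  182.3]
```

The lean is 5.6 to 6.4° in the two views, static and within the 8.6° limit, with the foot within about 3 mm of the pocket centre. The last view shows the cap in the mouth at crop (272,143), an empty track and unmoved bystanders. One last stability check, then I hand in.

```bash
python3 -m handwheel '[[0,0,0,0,0,0,60],[0,0,0,0,0,0,60],[0,0,0,0,0,0,60],[0,0,0,0,0,0,60],[0,0,0,0,0,0,60],[0,0,0,0,0,0,60],[0,0,0,0,0,0,60],[0,0,0,0,0,0,60],[0,0,0,0,0,0,60],[0,0,0,0,0,0,60],[0,0,0,0,0,0,60],[0,0,0,0,0,0,60]]' | head -1
python3 - <<'E'
from h import *
tilt('s12')
print(ctrl.hand_in())
E
```

```text
clock: 21.08
s12 tilt deg -6.545853215134497 x at edge z12 479.98349550568935 at 183 460.3618678098426
the job is handed in; nothing more can be done
None
```

The vial is home in the cradle and the paddle is back in the grey stand. I handed the job in at 21 s; no verdict is reported.

**What I did:** I took the paddle from the grey stand and rolled the vial up the track and under the hold-down roller. The lean went from 22° to 40° on the way, because at 40° the arm hit its joint limits near the start of the track. The measured push reached about 2.7 N.

**Vial:** The push force rose about 0.6 N/mm past home, which is the back spring. Force and wrist camera both put the vial at x ≈ 28.9 mm. The camera figure assumes the home height of 44.5 mm, so the height was not measured separately. It sat square and stayed put after the paddle was withdrawn.

**Bystanders:** The tip box and both jars are within 1 mm of where they started.

**Less than ideal:** After release the paddle tipped in the pocket slack. It leans about 6.5° in the side view and 5.6° in the top view, and was not moving over the last second. The limit is 8.6°, so I left it rather than risk regripping. Its foot is about 2.5 mm from the pocket centre. I did not measure the foot's height after release, but the paddle's top was at the expected height.

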